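# Close the sprung detector housing and hold it shut

## Robot

A 6-joint arm with a two-finger parallel gripper is mounted at the origin on the work surface. World frame = base frame: x ahead of the robot, y to its left, z up, the work surface at z = 0. Lengths are in m, angles in rad, forces in N, time in s.
With the tool pointing down it reaches from about 0.425 to 0.95 m from the base axis. Payload 3.5 kg.
Tool frame: the origin (TCP) lies at the very end of the fingers, on their centre line; the grasp point (between the pads) lies 19 mm behind it; z points along the fingers, y is the direction in which the jaws open and shut (so a half turn about z gives the same grasp; the last joint's range is limited). The gripper opens to 85 mm and grips with 20 to 120 N. Pads are 22 mm wide; open, the fingers measure 114 mm over their backs; the gripper's body (76 mm by 85 mm) begins 54 mm behind the grasp point. The pads swing forward as they close: fully open they stand 13 mm farther back than shut.
Start: joints at [1.104, 0.286, 1.577, -0, 1.279, -0.15], TCP at [0.21, 0.641, 0.231] pointing down, gripper open.
Joint ranges: [-2.77, 2.77], [-0.9, 2.22], [0.21, 2.48], [-1.53, 4.67], [0.24, 2.81], [-2.84, 2.84]. Speed limits (rad/s): [2.79, 2.79, 3.14, 3.14, 3.14, 3.14].

## Interface

Orientations are given as a unit quaternion [x, y, z, w].
In Python, from plant import ctrl, imaging gives the robot as it stands.
- The arm moves only by the shell command python3 -m creep 'ROWS' [OPENING] [FORCE]. ROWS is JSON, one flat list of numbers, 4 for each row, row after row: the shift along the tool's x, y, z in units of 25 mm (1.0 is 25 mm), then the turn about the tool's z in units of 5 degrees (1.0 is 5 degrees). A call has 1 to 20 rows; each row is the pose to reach, as a shift and turn from the pose commanded when the call began, along the tool's axes at that moment; what a row does not reach only later rows make up. A row lasts 1/12 s, in which the tool goes at most 41.7 mm and 7.16 degrees, less where a joint would pass 70% of its speed; a pose out of reach is approached as far as the arm can. A call with a gripper value outside its range is refused whole. OPENING is the closure in counts, from 0 (fully open) to 255 (shut), set as the call begins (- or left out, the last holds). The fingers move at their own pace and stop on an object; FORCE is the grip in N (left out, the last holds). Time passes only in rows, so rows that repeat a pose let the fingers close. It gives the time, the measured TCP pose, the force and the opening at its end, in the units of the state.
- ctrl.get_state(): the state, without advancing time (a new reading comes with each control period).
- imaging.read_camera(name): name is "scene" or "top"; returns the picture (480x640x3 uint8, red, green, blue); there is no depth.
- imaging.camera_info(name): a dict with "intrinsics" (3x3 intrinsics, pixels), "distortion" ([k1, k2, p1, p2, k3] as OpenCV has them; the pictures are not rectified), "origin" and "attitude" of the camera in the world. Camera axes: x right, y down, z forward; pixel columns grow to the right and rows downward; lengths in m; the calibration is good to about 2 mm. A picture is of the moment at which its call begins. camera_info takes no time and is no camera call.
- ctrl.sign_off(): hands the job in, once; it reports no verdict.
Trained networks look in the newest picture that a camera, given by its name, has taken for a name from the list of things; names that differ only in an ending like _2 or _b are one class to them, and where a whole thing is asked for, a point or a joint stands for the part that bears it (a point fixed in the world has none). Each returns a list of dicts, best first, with "p" (0 to 1); they miss things now and then, are a little off and sometimes report something else, mostly with a low value. They report only what shows in the picture. A call takes as long as a camera call. They do not tell look-alikes from the thing itself.
- imaging.silhouettes(camera, name): "mask" (480x640 bool, what is visible of it) and "uv" ([column, row] in pixels, amid what is visible of it).
The state is a dict: "time": time; "qpos": joint angles; "dq": joint speeds; "joint_efforts": joint torques, N m; "eef_pos": TCP position; "tcp_rot": TCP orientation; "contact_force": force on the tool from outside, world axes, zero at the start; "wrist_torque": the same for the moment, N m; "opening": opening from 0.0 (shut) to 1.0 (fully open).
Only numpy, scipy, OpenCV 4.12 (cv2) and the standard library are available. Lean on these libraries where they do the work, as an engineer would, in place of code of your own. Each camera call takes 0.05 s, during which the arm holds its last target.

## Task

Pull the transport plate up out of the lower half of the detector housing and lean it at a clear slant against the low white instrument box, the same short edge down on the bench, and let go of it. Then fit the loose upper half of the housing onto the two dowels and press it down against the spring until the two halves meet flush. Finish while still pressing the pair together: do not let go at the end, and leave the other things on the bench where they are.

Things in the scene. Friction and masses are not known exactly. Their poses are not given: they have to be found in the camera images.
- lower: Lower half of the split housing, an aluminium block fixed to the bench, 148 (x) x 88 (y) x 40 mm high, with small fittings 18 mm out at both x ends. Origin at the centre of its underside, z up; the top face, where the halves meet, is at z = 40 mm. In the top: a slot along x, 94 x 13 mm, 20 mm deep, holding the plate at the start, and the dark sprung frame (joint frame) around it.
- dowel1 (a point): Foot of a steel dowel on the lower half's top face, at its (x, y, z) = (+60, +30, 40) mm. Upright, 10 mm diameter, 22 mm tall, the upper 8 mm tapering to 4 mm diameter.
- dowel2 (a point): Foot of the other, equal dowel, at the lower half's (-60, -30, 40) mm.
- frame (a joint): Dark sprung frame on the lower half, 104 x 54 mm, around the slot. 0 = up, its top 5 mm above the block's top face; 0.005 m = down, flush with it. It begins to move at about 8 N of downward load (the upper half's own weight does not move it and leaves a 5 mm gap) and is fully down at about 11.5 N.
- plate: Transport plate, a loose flat aluminium slab, 90 (x) x 10 (y, thickness) x 130 mm (z, height), 0.28 kg. Origin at the centre of its lower short edge face, z up along its height. At the start it stands upright in the slot, its origin on the slot floor 20 mm above the bench, 110 mm of it above the block's top face.
- upper: Loose upper half of the housing, aluminium, 0.34 to 0.46 kg, right way up on the bench. Flange 148 (x) x 88 (y) x 14 mm; on it a block 64 (x) x 44 (y) mm from z = 14 to 58 mm to grip across y, with two small brass caps on top. Origin at the centre of the underside, z up. Fits either way round (half turn). Pressed home, its origin is 40 mm above the lower half's, at the same x and y.
- hole1 (a point): Lower mouth of a dowel hole through the upper half's flange, at its (+60, +30, 0) mm: 13 mm diameter, mouths widened by a 2 mm chamfer.
- hole2 (a point): Lower mouth of the other, equal hole, at the upper half's (-60, -30, 0) mm.
- instrument: Low white instrument box fixed to the bench, 150 (x) x 110 (y) x 72 mm high, with black vent slots on top. Origin at the centre of its underside, z up. Stands to the left or right of the lower half. Any of its upright sides will do to lean the plate against.
- vial: Bystander: small amber bottle, 36 mm diameter, 70 mm high. Origin at the centre of its underside.
- jar: Bystander: white jar, 56 mm diameter, 70 mm high. Origin at the centre of its underside.
- wrench: Bystander: steel wrench, about 150 mm long, lying flat along its own x.
- screwdriver: Bystander: screwdriver, about 160 mm long, lying flat along its own x.
- beaker: Bystander: open white beaker, 64 mm diameter, 80 mm high. Origin at the centre of its underside.
- carton: Bystander: small cardboard box, 50 x 80 x 40 mm. Origin at the centre of its underside.
- nut: Bystander: brass collar nut, 32 mm diameter, 12 mm high. Origin at the centre of its underside.
There are look-alikes about, which are no part of the job. Leave any orange look-alike of the lower alone.

How it is judged:
By the outcome, as a careful person would: the job done as asked, in the order asked, and still so for the second after the job is handed in, while the arm keeps its last pose, push and grip.
It also fails if it takes over 67 s, if anything falls off the work surface, if the arm or the gripper's body presses on something with over 40 N, if the wrist force passes 120 N, or if a joint passes its speed limit or range.

## Working session

There is one attempt and no reset: what is moved stays moved. The work goes in short steps, Python scripts to look and compute and a shell command to move; the robot and the scene stay as the last step left them, time stands still between calls to the robot, and variables do not carry over. Pictures are saved under pics/ and viewed, and the job is handed in when it is done.

```bash
ls; mkdir -p pics
python3 - <<'E'
from plant import ctrl, imaging
import cv2
for n in ("scene","top"):
    im=imaging.read_camera(n); cv2.imwrite(f"pics/{n}0.png",im[:,:,::-1]); print(n,imaging.camera_info(n))
print(ctrl.get_state())
E
```

```text
pics
scene {'intrinsics': array([[498.20589947,   0.        , 313.97087269],
       [  0.        , 498.20589947, 242.53260432],
       [  0.        ,   0.        ,   1.        ]]), 'distortion': array([-0.12261423,  0.        ,  0.        ,  0.        ,  0.        ]), 'origin': array([1.28720392, 0.03193722, 0.72755884]), 'attitude': array([ 0.63412873,  0.64302723, -0.31154039, -0.29553226])}
top {'intrinsics': array([[474.75819615,   0.        , 311.32173861],
       [  0.        , 474.75819615, 235.2443017 ],
       [  0.        ,   0.        ,   1.        ]]), 'distortion': array([-0.00880377,  0.        ,  0.        ,  0.        ,  0.        ]), 'origin': array([ 0.28118927, -0.01789688,  1.10181433]), 'attitude': array([-0.69389355,  0.71349992, -0.06068746,  0.07580659])}
{'time': 0.1, 'qpos': array([ 1.10397138e+00,  2.87118541e-01,  1.57805326e+00, -4.08843338e-05,
        1.27863020e+00, -1.50032411e-01]), 'dq': array([-0.00103723, -0.0026516 , -0.00404278, -0.00030886,  0.00076184,
        0.00078447]), 'joint_efforts': array([ 1.89510007e-03, -4.07296371e+01, -2.93699706e+01, -1.06425293e-04,
        3.36146470e-03, -9.90801254e-07]), 'eef_pos': array([0.20999965, 0.64085817, 0.2300456 ]), 'tcp_rot': array([ 1.57728821e-01,  9.87481847e-01, -1.05849014e-03, -3.16692000e-04]), 'contact_force': array([ 0.76629354,  0.84687178, -1.14054649]), 'wrist_torque': array([ 0.03651838, -0.00952048, -0.01199698]), 'opening': 1.0008125038017504}
```

View pics/scene0.png

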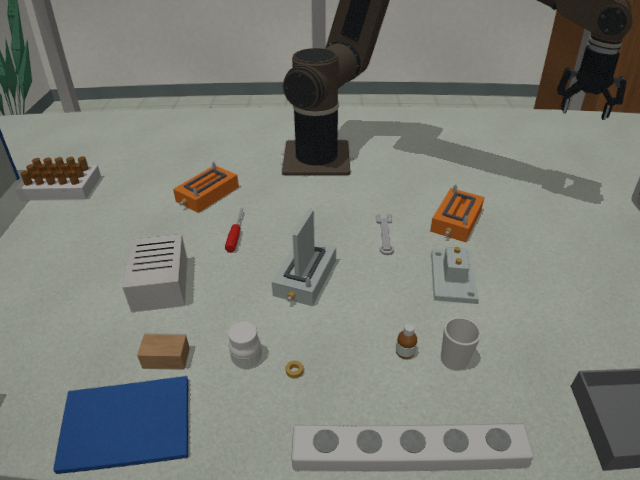

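View pics/top0.png

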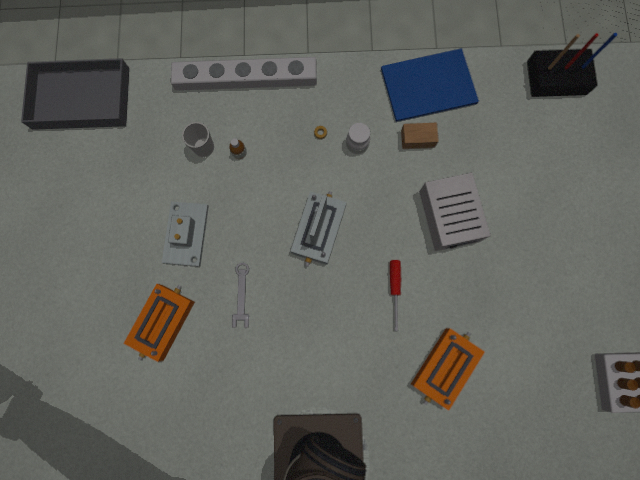

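```bash
cat > h.py <<'E'
import numpy as np, cv2
from scipy.spatial.transform import Rotation as R
from plant import ctrl, imaging
CI={n:imaging.camera_info(n) for n in("scene","top")}
def proj(n,P):
    c=CI[n]; Rc=R.from_quat(c["attitude"]).as_matrix().T
    return cv2.projectPoints(np.asarray(P,float).reshape(-1,1,3),cv2.Rodrigues(Rc)[0],-Rc@c["origin"],c["intrinsics"],c["distortion"])[0].reshape(-1,2)
def ray(n,uv,z):
    c=CI[n]; p=cv2.undistortPoints(np.array([[uv]],float),c["intrinsics"],c["distortion"])[0,0]
    d=R.from_quat(c["attitude"]).apply([p[0],p[1],1]); return c["origin"]+d*(z-c["origin"][2])/d[2]
def box(x0,x1,y0,y1,z0,z1): return np.array([[x,y,z] for x in(x0,x1) for y in(y0,y1) for z in(z0,z1)])
def T(p,P,z=0): return R.from_euler('z',p[2]).apply(P)+[p[0],p[1],z]
M={"lower":[box(-.074,.074,-.044,.044,0,.04)],
"upper":[box(-.074,.074,-.044,.044,0,.014),box(-.032,.032,-.022,.022,.014,.058)],
"instrument":[box(-.075,.075,-.055,.055,0,.072)],
"plate":[box(-.045,.045,-.005,.005,.02,.13)]}
def hulls(n,name,p,z=0,S=8):
    m=np.zeros((480*2,640*2),np.uint8)
    for b in M[name]:
        h=cv2.convexHull(proj(n,T(p,b,z)).astype(np.float32)*2+.5)
        cv2.fillConvexPoly(m,np.round(h*16).astype(np.int32),255,shift=4)
    return cv2.GaussianBlur(m,(0,0),2).astype(np.float32)/255
E
cat > m1.py <<'E'
from h import *
import pickle
D={}
for n in("scene","top"):
    im=imaging.read_camera(n)
    for k in("lower","upper","instrument","plate"):
        r=imaging.silhouettes(n,k); D[n,k]=r
        print(n,k,[(round(q["p"],2),np.round(q["uv"]),int(q["mask"].sum())) for q in r])
pickle.dump(D,open("D.pkl","wb")); print(ctrl.get_state()["time"])
E
python3 m1.py
```

```text
scene lower [(0.79, array([456., 215.]), 1903), (0.73, array([210., 188.]), 1807), (0.62, array([310., 276.]), 2381), (0.28, array([152., 273.]), 4318)]
scene upper [(0.9, array([454., 275.]), 2155)]
scene instrument [(0.98, array([155., 273.]), 4279)]
scene plate [(0.8, array([305., 241.]), 1046)]
top lower [(0.93, array([319., 231.]), 2100), (0.86, array([157., 320.]), 3203), (0.76, array([446., 367.]), 3235)]
top upper [(0.95, array([184., 234.]), 2338)]
top instrument [(0.88, array([455., 214.]), 3975)]
top plate [(0.81, array([322., 223.]), 433), (0.52, array([183., 237.]), 2419)]
0.6
```

Three things could be `lower` in the top picture: orange at (157,320), orange at (446,367) and aluminium at (319,231). The aluminium one fits, because it holds the plate and the orange ones are look-alikes. Next I'll fit the poses and confirm this in an enlarged crop.

```bash
cat > fit.py <<'E'
from h import *
import pickle
from scipy.optimize import minimize
D=pickle.load(open("D.pkl","rb"))
pick={("scene","lower"):(310,276),("top","lower"):(319,231),("top","plate"):(322,223)}
def mask(n,k):
    r=D[n,k]; u=pick.get((n,k),None)
    q=min(r,key=lambda q:np.hypot(*(np.array(q["uv"])-u))) if u else r[0]
    return q["mask"]
def fit(k,cams,p0,z=0,extra=None):
    def tgt(n):
        m=mask(n,k).copy()
        if extra: m|=mask(n,extra)
        m=cv2.resize(m.astype(np.uint8)*255,(1280,960),interpolation=cv2.INTER_LINEAR)
        return cv2.GaussianBlur(m,(0,0),2).astype(np.float32)/255
    t={n:tgt(n) for n in cams}
    def c(v):
        s=0
        for n in cams:
            h=hulls(n,k,v,z)
            if extra: h=np.maximum(h,hulls(n,extra,v,.02))
            s+=np.abs(h-t[n]).sum()/t[n].sum()
        return s
    best=None
    for a in (0,.25,-.25):
        x=np.array(p0)+[0,0,a]
        r=minimize(c,x,method="Nelder-Mead",options=dict(initial_simplex=[x,x+[.01,0,0],x+[0,.01,0],x+[0,0,.1]],xatol=1e-4,fatol=1e-5,maxiter=150))
        if best is None or r.fun<best.fun: best=r
    return best
if __name__=="__main__":
    M["plate"]=[box(-.045,.045,-.005,.005,.0,.13)]
    g={}
    for k,uv,yaw,ex in (("lower",(319,231),-.3,"plate"),("upper",(184,234),-.1,None),("instrument",(455,214),.1,None)):
        p=ray("top",uv,.03)
        for cams in (("scene",),("top",),("scene","top")):
            r=fit(k,cams,[p[0],p[1],yaw],0,ex); print(k,cams,np.round(r.x,4),round(r.fun/len(cams),3))
        g[k]=r.x
    pickle.dump(g,open("g.pkl","wb"))
    for n in("scene","top"):
        im=cv2.imread(f"pics/{n}0.png"); im=cv2.resize(im,None,fx=4,fy=4,interpolation=cv2.INTER_CUBIC)
        def dr(P,col):
            for q in proj(n,P): cv2.circle(im,tuple(int(v) for v in q*4+1.5),2,col,-1)
        for k,p in g.items():
            for b in M[k]: dr(T(p,b),(0,0,255))
        L=g["lower"]; dr(T(L,[[.06,.03,.062],[-.06,-.03,.062],[.06,.03,.04],[-.06,-.03,.04]]),(0,255,0))
        dr(T(L,M["plate"][0],.02),(255,0,255)); dr(T(g["upper"],[[.06,.03,.014],[-.06,-.03,.014]]),(0,255,0))
        for k,p in g.items():
            c=proj(n,T(p,[[0,0,.05]]))[0]*4; x,y=int(c[0]),int(c[1]); cv2.imwrite(f"pics/{n}_{k}.png",im[y-200:y+200,x-200:x+200])
    for k in g: cv2.imwrite(f"pics/c_{k}.png",np.hstack([cv2.imread(f"pics/{n}_{k}.png") for n in("scene","top")]))
E
python3 fit.py
```

```text
lower ('scene',) [ 0.5123 -0.0148 -0.3263] 0.031
lower ('top',) [ 0.5099 -0.0138 -0.3231] 0.062
lower ('scene', 'top') [ 0.511  -0.0144 -0.3199] 0.049
upper ('scene',) [ 0.5092  0.3028 -0.1577] 0.08
upper ('top',) [ 0.5092  0.3018 -0.1211] 0.052
upper ('scene', 'top') [ 0.5091  0.3019 -0.1347] 0.069
instrument ('scene',) [ 0.5332 -0.3239  0.1829] 0.032
instrument ('top',) [ 0.5343 -0.3247  0.1817] 0.021
instrument ('scene', 'top') [ 0.5338 -0.3238  0.1806] 0.028
```

View pics/c_lower.png

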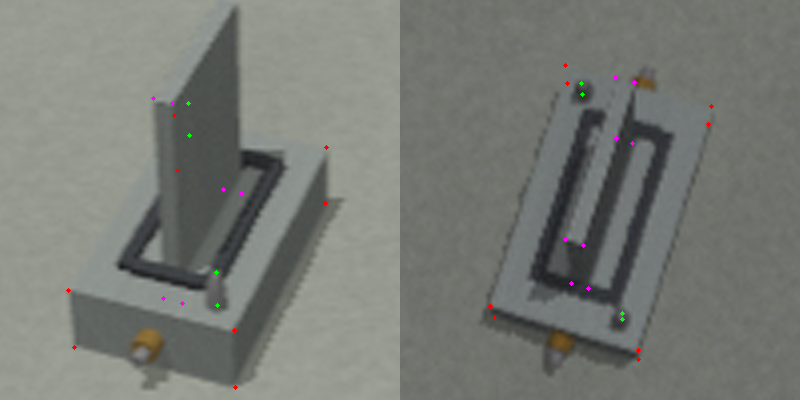

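View pics/c_upper.png

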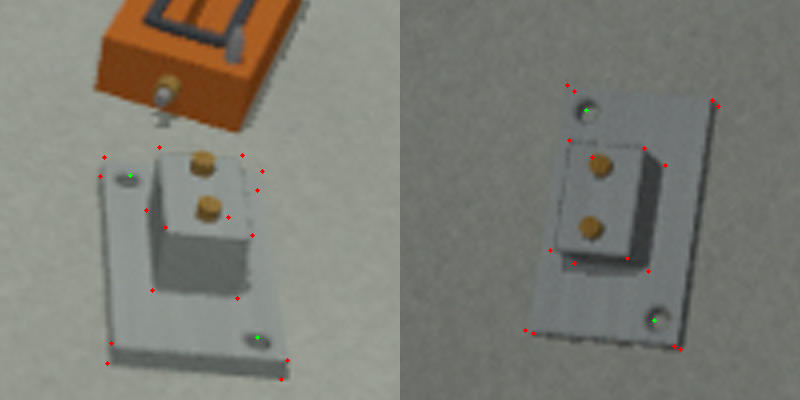

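View pics/c_instrument.png

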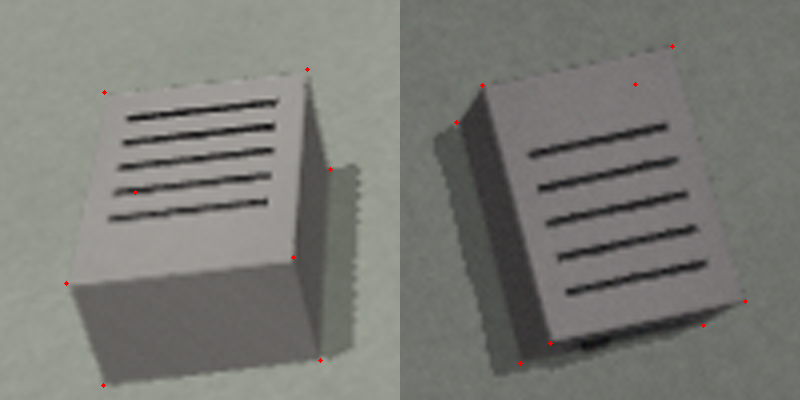

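```bash
cat >> h.py <<'E'
def rel(x,y,z,yaw,flip=0):
    "rows to TCP (x,y,z), tool y axis parallel to object y for object yaw"
    s=ctrl.get_state(); Q=R.from_quat(s["tcp_rot"]); p=np.array(s["eef_pos"])
    d=Q.inv().apply(np.array([x,y,z])-p)/.025
    ty=Q.as_matrix()[:,1]; cur=np.arctan2(ty[1],ty[0])
    a=(yaw+np.pi/2-cur+np.pi/2)%np.pi-np.pi/2   # world ccw
    a+=flip*np.pi
    t=-np.degrees(a)/5
    print("t%.2f q6 %.2f pos %s F %s open %.3f"%(s["time"],s["qpos"][5],np.round(p,4),np.round(s["contact_force"],1),s["opening"]))
    print("row:",np.round(d,2),"turn",round(t,2),"dist",round(np.linalg.norm(d)*25),"mm")
E
python3 - <<'E'
from h import *
import pickle
g=pickle.load(open("g.pkl","rb")); print(g)
L=g["lower"]; rel(L[0],L[1],.20,L[2]); rel(L[0],L[1],.115,L[2])
s=ctrl.get_state();print(R.from_quat(s["tcp_rot"]).as_matrix().round(3))
E
```

```text
{'lower': array([ 0.51098209, -0.01440029, -0.31992621]), 'upper': array([ 0.50909525,  0.30187497, -0.13472235]), 'instrument': array([ 0.53383995, -0.32380362,  0.18063041])}
t0.60 q6 -0.15 pos [0.2102 0.6414 0.2313] F [ 0.7 -0.2 -0.6] open 1.000
row: [-19.6  -21.18   1.25] turn 0.04 dist 722 mm
t0.60 q6 -0.15 pos [0.2102 0.6414 0.2313] F [ 0.7 -0.2 -0.6] open 1.000
row: [-19.6  -21.18   4.65] turn 0.04 dist 731 mm
[[-0.95   0.312 -0.   ]
 [ 0.312  0.95   0.   ]
 [ 0.     0.    -1.   ]]
```

```bash
python3 -m creep '[-19.6,-21.2,1.2,0,-19.6,-21.2,1.2,0,-19.6,-21.2,1.2,0,-19.6,-21.2,1.2,0,-19.6,-21.2,1.2,0,-19.6,-21.2,1.2,0,-19.6,-21.2,1.2,0,-19.6,-21.2,1.2,0,-19.6,-21.2,1.2,0,-19.6,-21.2,1.2,0,-19.6,-21.2,1.2,0,-19.6,-21.2,1.2,0,-19.6,-21.2,1.2,0,-19.6,-21.2,1.2,0,-19.6,-21.2,1.2,0,-19.6,-21.2,1.2,0,-19.6,-21.2,1.2,0,-19.6,-21.2,1.2,0,-19.6,-21.2,1.2,0,-19.6,-21.2,1.2,0]' 0 40
python3 - <<'E'
from h import *
import pickle
L=pickle.load(open("g.pkl","rb"))["lower"]
im=imaging.read_camera("scene"); cv2.imwrite("pics/s1.png",im[100:400,100:550,::-1])
rel(L[0],L[1],.20,L[2]); rel(L[0],L[1],.115,L[2])
E
```

```text
time: 2.27
eef_pos: [0.5106, -0.0151, 0.2012]
tcp_rot: [0.159, 0.987, 0.0, -0.0]
contact_force: [-0.6, -0.2, 0.2]
opening: 0.998
t2.32 q6 -1.48 pos [ 0.5103 -0.0142  0.2012] F [-0.3  1.1  0.3] open 0.996
row: [-0.03 -0.    0.05] turn 0.03 dist 1 mm
t2.32 q6 -1.48 pos [ 0.5103 -0.0142  0.2012] F [-0.3  1.1  0.3] open 0.996
row: [-0.03 -0.    3.45] turn 0.03 dist 86 mm
```

View pics/s1.png

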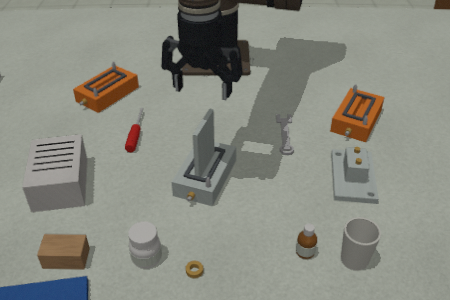

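Run:
```python
from h import *
print(proj("scene",[[.5103,-.0142,.2012],[.51,-.0142,.15]])-[100,100], proj("top",[[.5103,-.0142,.2012]]))
im=imaging.read_camera("top"); cv2.imwrite("pics/t1.png",im[100:400,100:550,::-1])
im=imaging.read_camera("scene"); cv2.imwrite("pics/s1b.png",im[100:400,100:550,::-1])
```

```text
[[202.36217253  98.68944301]
 [203.14380197 120.45921069]] [[317.47754396 208.68566144]]
```

View pics/t1.png

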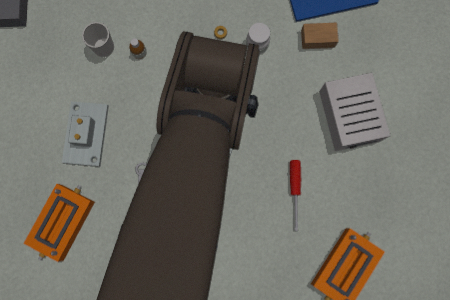

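View pics/s1b.png

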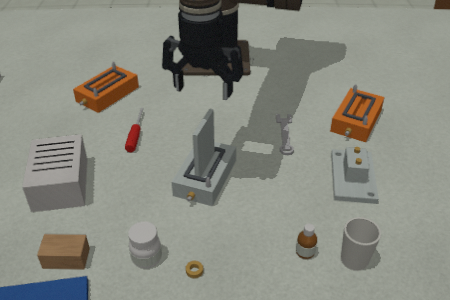

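```bash
python3 -m creep '[0,0,1.5,0,0,0,2.8,0,0,0,3.4,0,0,0,3.4,0,0,0,3.4,0]' 
python3 -m creep '[0,0,0,0,0,0,0,0,0,0,0,0,0,0,0,0,0,0,0,0,0,0,0,0,0,0,0,0,0,0,0,0,0,0,0,0,0,0,0,0]' 255 50
python3 - <<'E'
from h import *
im=imaging.read_camera("scene"); cv2.imwrite("pics/s2.png",cv2.resize(im[150:350,200:450,::-1],None,fx=3,fy=3))
E
```

```text
time: 2.83
eef_pos: [0.51, -0.0135, 0.1159]
tcp_rot: [0.157, 0.988, 0.0, -0.001]
contact_force: [-0.6, 0.9, 0.7]
opening: 0.998
time: 3.67
eef_pos: [0.5111, -0.015, 0.1168]
tcp_rot: [0.158, 0.987, -0.0, 0.0]
contact_force: [0.4, -0.6, 3.5]
opening: 0.112
```

View pics/s2.png

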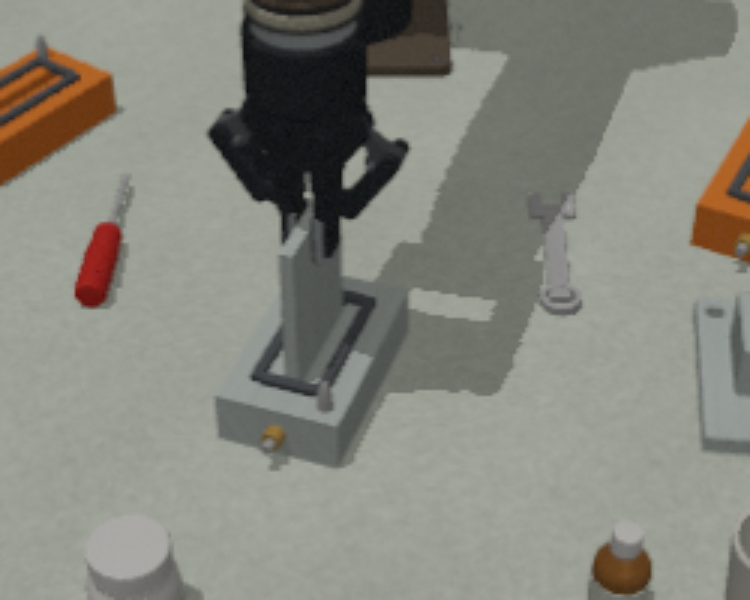

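```bash
python3 -m creep '[0,0,-0.4,0,0,0,-1,0,0,0,-2,0,0,0,-3.2,0,0,0,-3.2,0,0,0,-3.2,0]'
python3 - <<'E'
from h import *
import pickle
I=pickle.load(open("g.pkl","rb"))["instrument"]
print("screwdriver tip/handle",ray("top",(395,262),.01),ray("top",(395,330),.0))
w=T(I,[[0.01,.086,0]])[0]; print(w); rel(w[0],w[1],.197,I[2]); rel(w[0],w[1],.105,I[2])
im=imaging.read_camera("scene"); cv2.imwrite("pics/s3.png",im[100:400,100:500,::-1])
E
```

```text
time: 4.22
eef_pos: [0.5114, -0.015, 0.1976]
tcp_rot: [0.158, 0.987, -0.0, 0.002]
contact_force: [-1.0, -0.5, -2.9]
opening: 0.105
screwdriver tip/handle [ 0.42651351 -0.18879169  0.01      ] [ 0.27255714 -0.18121067  0.        ]
[ 0.52822737 -0.23740629  0.        ]
t4.22 q6 -1.48 pos [ 0.5114 -0.015   0.1976] F [-1.  -0.5 -2.9] open 0.105
row: [-3.41 -8.24  0.03] turn -5.7 dist 223 mm
t4.22 q6 -1.48 pos [ 0.5114 -0.015   0.1976] F [-1.  -0.5 -2.9] open 0.105
row: [-3.4  -8.24  3.71] turn -5.7 dist 242 mm
```

View pics/s3.png

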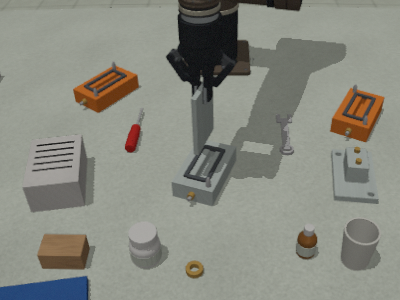

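The plate is clear of the slot; in the crop it hangs at about (202,120), above the housing. Next I'll carry it to the box.

```bash
python3 -m creep '[-0.8,-2,0,-1.4,-1.7,-4.1,0,-2.8,-2.5,-6.2,0,-4.2,-3.4,-8.2,0,-5.7,-3.4,-8.2,0,-5.7,-3.4,-8.2,0,-5.7,-3.4,-8.2,0,-5.7,-3.4,-8.2,0,-5.7]'
python3 - <<'E'
from h import *
import pickle
I=pickle.load(open("g.pkl","rb"))["instrument"]
w=T(I,[[0.01,.086,0]])[0]; rel(w[0],w[1],.105,I[2])
im=imaging.read_camera("scene"); cv2.imwrite("pics/s4.png",cv2.resize(im[120:370,60:380,::-1],None,fx=2,fy=2))
E
```

```text
time: 4.93
eef_pos: [0.526, -0.2366, 0.1931]
tcp_rot: [-0.089, 0.996, 0.002, -0.002]
contact_force: [0.3, 0.8, -3.2]
opening: 0.107
t4.93 q6 -2.35 pos [ 0.526  -0.2366  0.1931] F [ 0.3  0.8 -3.2] open 0.107
row: [-0.09 -0.06  3.52] turn -0.03 dist 88 mm
```

View pics/s4.png

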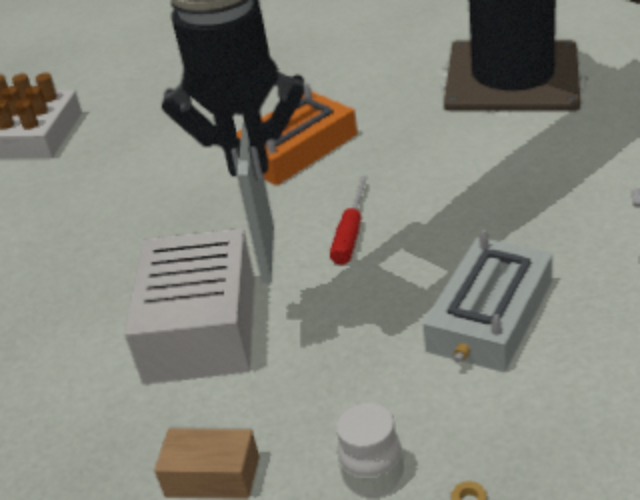

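```bash
python3 -m creep '[0,0,1,0,0,0,2,0,0,0,3,0,0,0,3.5,0,0,0,3.5,0]' 
python3 -m creep '[0,0,0.1,0,0,0,0.2,0,0,0,0.3,0,0,0,0.3,0]'
```

```text
time: 5.4
eef_pos: [0.5247, -0.2328, 0.1039]
tcp_rot: [-0.091, 0.996, 0.003, -0.004]
contact_force: [-0.3, 0.1, -4.3]
opening: 0.115
time: 5.73
eef_pos: [0.5282, -0.2364, 0.1023]
tcp_rot: [-0.09, 0.996, -0.001, 0.001]
contact_force: [-0.3, -0.6, -2.9]
opening: 0.107
```

```bash
python3 -m creep '[0,0,0.1,0,0,0,0.2,0,0,0,0.2,0]'
python3 -m creep '[0,0,0.05,0,0,0,0.1,0,0,0,0.1,0]'
```

```text
time: 5.98
eef_pos: [0.5281, -0.2365, 0.0969]
tcp_rot: [-0.09, 0.996, -0.0, 0.001]
contact_force: [-0.1, -0.0, -1.8]
opening: 0.11
time: 6.23
eef_pos: [0.5283, -0.2369, 0.0968]
tcp_rot: [-0.09, 0.996, -0.0, 0.0]
contact_force: [-3.3, 1.3, 9.2]
opening: 0.112
```

```bash
python3 -m creep '[0,0,-0.04,0,0,0,-0.08,0,0,0,-0.08,0,0,0,-0.08,0,0,0,-0.08,0]' 183 20
python3 -m creep '[0,-0.15,0,0,0,-0.3,0,0,0,-0.4,0,0,0,-0.5,0,0,0,-0.6,0,0,0,-0.7,0,0,0,-0.8,0,0,0,-0.8,0,0]'
python3 - <<'E'
from h import *
im=imaging.read_camera("scene"); cv2.imwrite("pics/s5.png",cv2.resize(im[170:330,80:280,::-1],None,fx=4,fy=3.75))
E
```

```text
time: 6.65
eef_pos: [0.5275, -0.2361, 0.0956]
tcp_rot: [-0.09, 0.996, 0.0, -0.0]
contact_force: [-0.4, 1.0, -0.3]
opening: 0.282
time: 7.32
eef_pos: [0.5314, -0.2565, 0.0959]
tcp_rot: [-0.09, 0.996, -0.0, 0.0]
contact_force: [0.0, -0.1, -0.1]
opening: 0.282
```

View pics/s5.png

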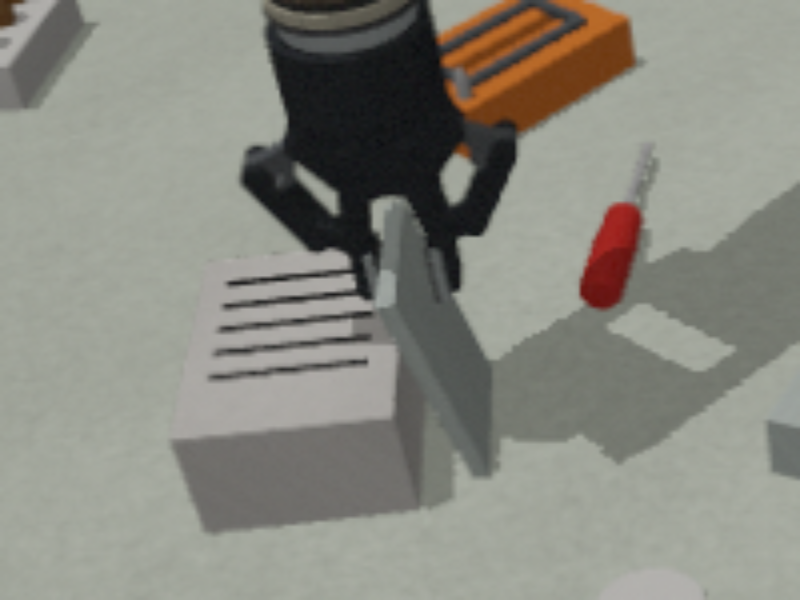

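The plate is tilted and rests on the front finger, its top at (395,205) and foot at (480,470). I'll continue until it rests on the box edge.

```bash
python3 -m creep '[0,-0.15,0,0,0,-0.3,0,0,0,-0.4,0,0,0,-0.5,0,0,0,-0.6,0,0,0,-0.7,0,0,0,-0.8,0,0,0,-0.8,0,0]'
python3 - <<'E'
from h import *
im=imaging.read_camera("scene"); cv2.imwrite("pics/s6.png",cv2.resize(im[170:330,80:280,::-1],None,fx=4,fy=3.75))
E
```

```text
time: 8.03
eef_pos: [0.5349, -0.276, 0.0959]
tcp_rot: [-0.09, 0.996, -0.0, 0.0]
contact_force: [0.2, 0.0, 0.5]
opening: 0.281
```

View pics/s6.png

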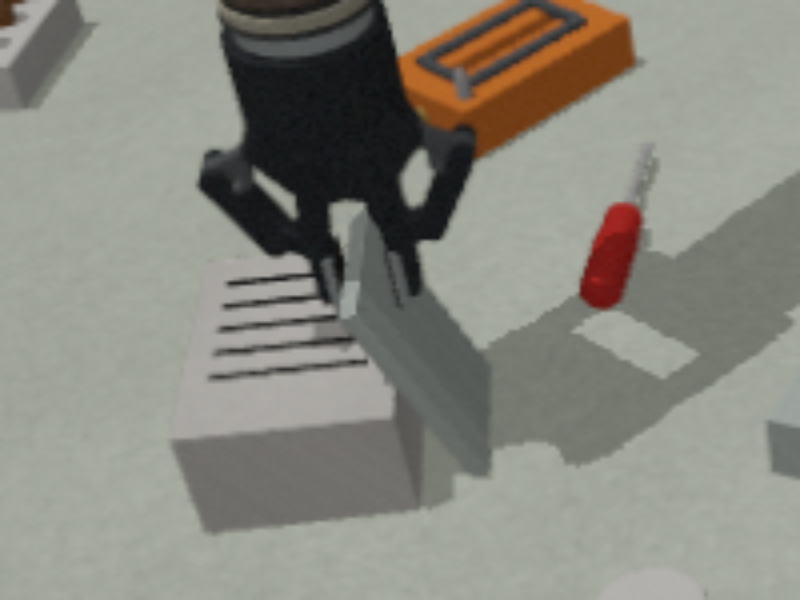

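```bash
python3 -m creep '[0,0,0,0,0,0,0,0,0,0,0,0,0,0,0,0]' 110
python3 -m creep '[0,0,-0.6,0,0,0,-1.6,0,0,0,-3,0,0,0,-5,0,0,0,-5,0,0,0,-5,0]'
python3 - <<'E'
from h import *
im=imaging.read_camera("scene"); cv2.imwrite("pics/s7.png",cv2.resize(im[170:330,80:280,::-1],None,fx=4,fy=3.75))
import pickle
U=pickle.load(open("g.pkl","rb"))["upper"]
rel(U[0],U[1],.2,U[2]);rel(U[0],U[1],.2,U[2],1);rel(U[0],U[1],.2,U[2],-1)
E
```

```text
time: 8.42
eef_pos: [0.5348, -0.2753, 0.0958]
tcp_rot: [-0.09, 0.996, 0.0, -0.0]
contact_force: [0.0, 0.2, -1.1]
opening: 0.568
time: 8.92
eef_pos: [0.537, -0.277, 0.2265]
tcp_rot: [-0.09, 0.996, -0.003, 0.004]
contact_force: [-0.5, -0.1, 0.1]
opening: 0.568
t8.97 q6 -2.40 pos [ 0.5357 -0.276   0.223 ] F [-0.6  0.  -0.7] open 0.567
row: [-3.11 22.93  0.85] turn 3.62 dist 579 mm
t8.97 q6 -2.40 pos [ 0.5357 -0.276   0.223 ] F [-0.6  0.  -0.7] open 0.567
row: [-3.11 22.93  0.85] turn -32.38 dist 579 mm
t8.97 q6 -2.40 pos [ 0.5357 -0.276   0.223 ] F [-0.6  0.  -0.7] open 0.567
row: [-3.11 22.93  0.85] turn 39.62 dist 579 mm
```

View pics/s7.png

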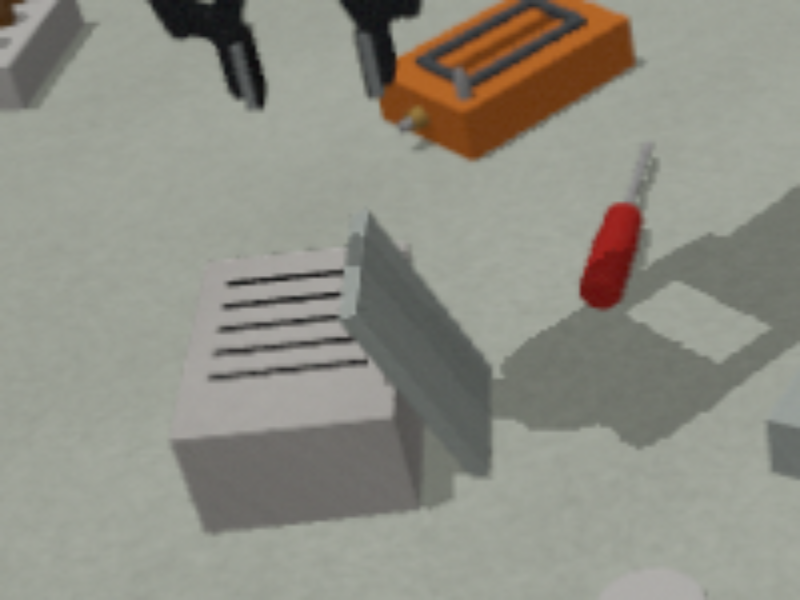

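```bash
python3 -m creep '[-0.3,1.5,-0.4,0,-3.1,22.9,0.4,3.6,-3.1,22.9,0.4,3.6,-3.1,22.9,0.4,3.6,-3.1,22.9,0.4,3.6,-3.1,22.9,0.4,3.6,-3.1,22.9,0.4,3.6,-3.1,22.9,0.4,3.6,-3.1,22.9,0.4,3.6,-3.1,22.9,0.4,3.6,-3.1,22.9,0.4,3.6,-3.1,22.9,0.4,3.6,-3.1,22.9,0.4,3.6,-3.1,22.9,0.4,3.6,-3.1,22.9,0.4,3.6,-3.1,22.9,0.4,3.6,-3.1,22.9,0.4,3.6,-3.1,22.9,0.4,3.6,-3.1,22.9,0.4,3.6]' 0
python3 - <<'E'
from h import *
import pickle
im=imaging.read_camera("scene"); cv2.imwrite("pics/s8.png",im[100:400,100:550,::-1])
im=imaging.read_camera("top"); cv2.imwrite("pics/t8.png",cv2.resize(im[130:320,270:510,::-1],None,fx=3,fy=3))
U=pickle.load(open("g.pkl","rb"))["upper"]
rel(U[0],U[1],.1,U[2]);rel(U[0],U[1],.020,U[2])
E
```

```text
time: 10.55
eef_pos: [0.5083, 0.3002, 0.2101]
tcp_rot: [0.068, 0.998, -0.0, -0.001]
contact_force: [1.1, 0.2, 0.1]
opening: 1.003
t10.65 q6 -1.07 pos [0.5086 0.3004 0.2107] F [-0.7  0.1 -0.1] open 0.997
row: [-0.01  0.06  4.43] turn -0.01 dist 111 mm
t10.65 q6 -1.07 pos [0.5086 0.3004 0.2107] F [-0.7  0.1 -0.1] open 0.997
row: [-0.01  0.06  7.63] turn -0.01 dist 191 mm
```

View pics/s8.png

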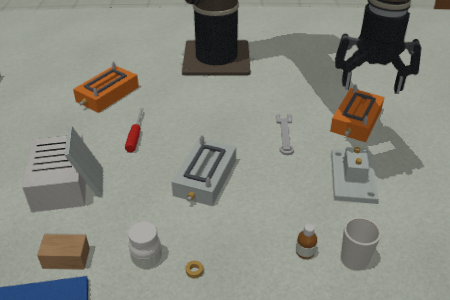

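View pics/t8.png

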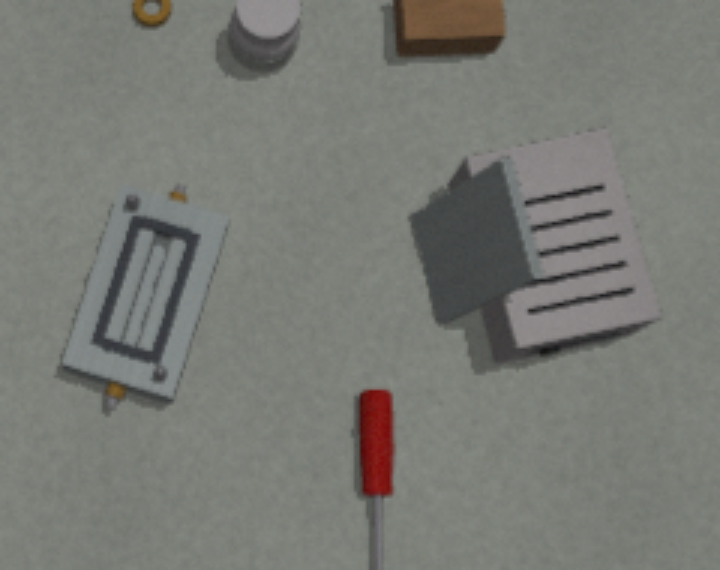

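```bash
python3 -m creep '[0,0,1.5,0,0,0,3,0,0,0,4.5,0,0,0,5.8,0,0,0,6.6,0,0,0,7.2,0,0,0,7.6,0,0,0,7.6,0,0,0,7.6,0]'
python3 - <<'E'
from h import *
import pickle
im=imaging.read_camera("scene"); cv2.imwrite("pics/s9.png",cv2.resize(im[170:330,380:540,::-1],None,fx=3.5,fy=3.5))
D=pickle.load(open("D.pkl","rb"))
D["scene","lower"]=imaging.silhouettes("scene","lower")
imaging.read_camera("top"); D["top","lower"]=imaging.silhouettes("top","lower")
pickle.dump(D,open("D2.pkl","wb"))
import fit; fit.D=D
U=pickle.load(open("g.pkl","rb"))["upper"]
rel(U[0],U[1],.020,U[2])
for c in (("scene",),("top",),("scene","top")):
    r=fit.fit("lower",c,[.511,-.0144,-.32]); print(c,r.x.round(4),r.fun)
E
```

```text
time: 11.4
eef_pos: [0.5086, 0.3012, 0.0211]
tcp_rot: [0.067, 0.998, 0.0, 0.0]
contact_force: [0.6, 0.7, 1.1]
opening: 0.998
t11.60 q6 -1.07 pos [0.5095 0.302  0.0226] F [0.2 0.2 0.5] open 1.002
row: [ 0.02 -0.01  0.1 ] turn 0.01 dist 3 mm
('scene',) [ 0.5102 -0.0149 -0.3286] 0.039176084101200104
('top',) [ 0.5099 -0.0146 -0.3293] 0.04480919614434242
('scene', 'top') [ 0.5098 -0.015  -0.3292] 0.08623792976140976
```

View pics/s9.png

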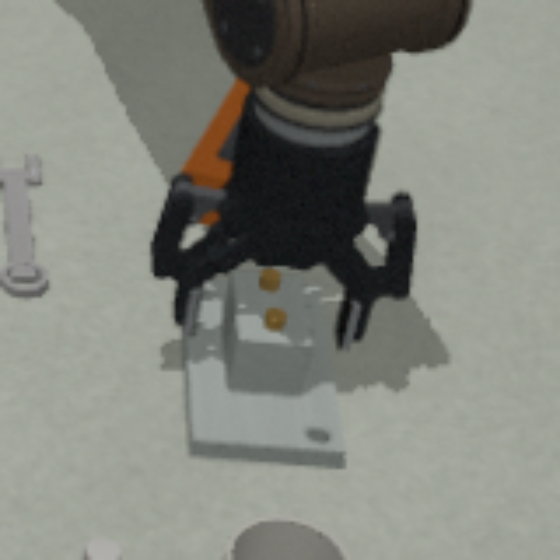

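```bash
python3 -m creep '[0,0,0,0,0,0,0,0,0,0,0,0,0,0,0,0,0,0,0,0,0,0,0,0,0,0,0,0,0,0,0,0,0,0,0,0]' 255 100
python3 -m creep '[0,0,-0.3,0,0,0,-0.8,0,0,0,-1.6,0,0,0,-2.8,0,0,0,-4,0,0,0,-4.4,0,0,0,-4.4,0,0,0,-4.4,0]'
python3 - <<'E'
from h import *
im=imaging.read_camera("scene"); cv2.imwrite("pics/s10.png",cv2.resize(im[130:330,360:560,::-1],None,fx=3,fy=3))
rel(.51,-.0148,.14,-.327)
rel(.51,-.0148,.1,-.327)
E
```

```text
time: 12.35
eef_pos: [0.5088, 0.3018, 0.0216]
tcp_rot: [0.067, 0.998, 0.0, 0.001]
contact_force: [-1.4, 0.1, 4.8]
opening: 0.504
time: 13.02
eef_pos: [0.5076, 0.3014, 0.1302]
tcp_rot: [0.067, 0.998, -0.0, -0.0]
contact_force: [-1.1, 0.1, -4.2]
opening: 0.501
t13.07 q6 -1.07 pos [0.5067 0.301  0.1286] F [-0.3 -0.1 -4.8] open 0.504
row: [ -1.81 -12.5   -0.44] turn 2.22 dist 316 mm
t13.07 q6 -1.07 pos [0.5067 0.301  0.1286] F [-0.3 -0.1 -4.8] open 0.504
row: [ -1.82 -12.5    1.16] turn 2.22 dist 317 mm
```

View pics/s10.png

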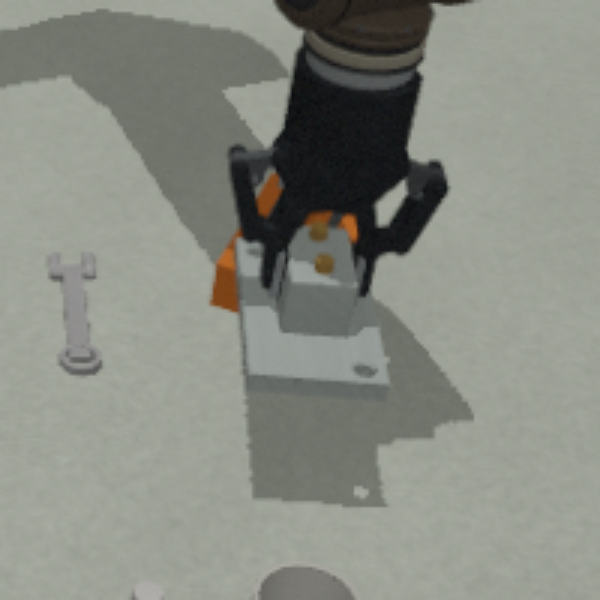

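```bash
python3 -m creep '[-0.2,-1.2,0,0.2,-0.4,-2.6,0,0.5,-0.6,-4.1,0,0.8,-0.8,-5.6,0,1.1,-1,-7.1,0,1.4,-1.2,-8.6,0,1.7,-1.5,-10.1,0,1.9,-1.7,-11.5,0,2.1,-1.8,-12.2,0,2.2,-1.8,-12.5,0,2.2,-1.8,-12.5,0,2.2,-1.8,-12.5,0,2.2,-1.8,-12.5,0,2.2]'
python3 - <<'E'
from h import *
im=imaging.read_camera("scene"); cv2.imwrite("pics/s11.png",cv2.resize(im[170:330,220:400,::-1],None,fx=4,fy=3.75))
rel(.51,-.0148,.084,-.327)
import pickle
D=pickle.load(open("D2.pkl","rb")); D["scene","upper"]=imaging.silhouettes("scene","upper")
for q in D["scene","upper"]: print(q["p"],q["uv"],q["mask"].sum())
pickle.dump(D,open("D3.pkl","wb"))
E
```

```text
time: 14.15
eef_pos: [0.5104, -0.0128, 0.1296]
tcp_rot: [0.162, 0.987, 0.0, -0.001]
contact_force: [-0.2, 0.4, -4.3]
opening: 0.502
t14.20 q6 -1.47 pos [ 0.5107 -0.0127  0.13  ] F [-0.6  0.1 -4.7] open 0.503
row: [-0.   -0.09  1.84] turn 0.04 dist 46 mm
0.73 [302.1, 240.3] 2211
```

View pics/s11.png

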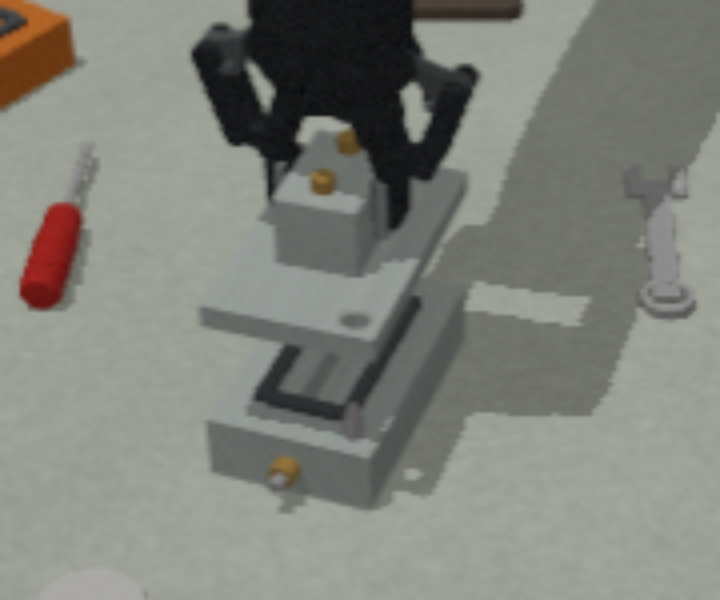

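Run:
```python
from h import *
s=ctrl.get_state(); p=s["eef_pos"]; ty=R.from_quat(s["tcp_rot"]).as_matrix()[:,1]; yaw=np.arctan2(ty[1],ty[0])-np.pi/2
print(p,yaw)
im=cv2.imread("pics/s11.png"); 
def dr(P,c):
    for q in proj("scene",P): cv2.circle(im,(int((q[0]-220+.5)*4),int((q[1]-170+.5)*3.75)),3,c,-1)
for b in M["upper"]: dr(T((p[0],p[1],yaw),b,p[2]-.0216),(0,0,255))
dr(T((p[0],p[1],yaw),[[.06,.03,.014],[-.06,-.03,.014]],p[2]-.0216),(0,255,0))
L=(.51,-.0148,-.327)
dr(T(L,M["lower"][0]),(255,0,255)); dr(T(L,[[.06,.03,.062],[-.06,-.03,.062],[.06,.03,.04]]),(0,255,255))
dr(T(L,[[.06,-.03,.062]]),(0,255,255))
cv2.imwrite("pics/s11b.png",im)
```

```text
[ 0.51088131 -0.01272119  0.13028881] -0.32358143582742005
```

View pics/s11b.png

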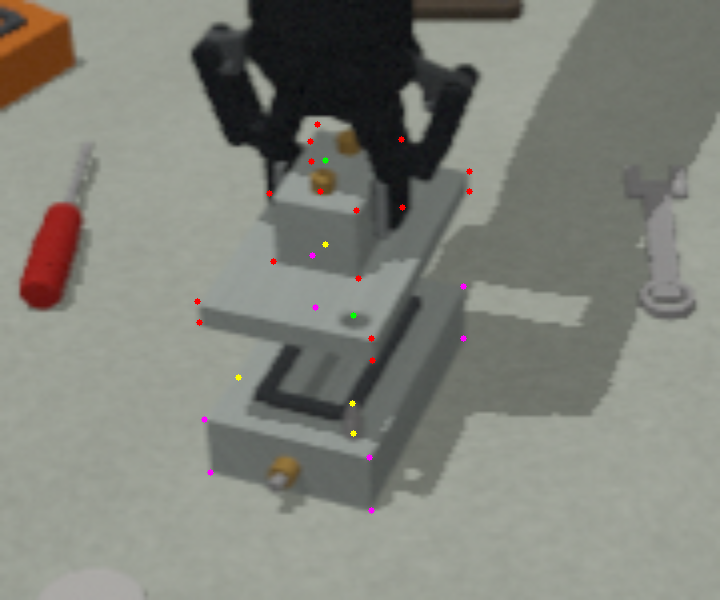

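```bash
python3 - <<'E'
from h import *
rel(.5092,-.0146,.084,-.326)
E
python3 -m creep '[0.05,-0.1,0.6,0,0.05,-0.1,1.2,0,0.05,-0.1,1.6,0,0.05,-0.1,1.6,0,0.05,-0.1,1.6,0]'
python3 - <<'E'
from h import *
im=imaging.read_camera("scene"); cv2.imwrite("pics/s12.png",cv2.resize(im[170:330,220:400,::-1],None,fx=4,fy=3.75))
rel(.5092,-.0146,.084,-.326)
E
```

```text
t14.25 q6 -1.47 pos [ 0.5109 -0.0127  0.1303] F [-0.4 -0.8 -4.8] open 0.499
row: [ 0.04 -0.09  1.85] turn 0.03 dist 46 mm
time: 14.67
eef_pos: [0.5088, -0.0153, 0.0902]
tcp_rot: [0.162, 0.987, 0.0, -0.001]
contact_force: [-0.4, -0.3, -4.4]
opening: 0.505
t14.72 q6 -1.48 pos [ 0.5095 -0.0156  0.0911] F [-0.1 -0.7 -4.4] open 0.500
row: [0.03 0.04 0.28] turn 0.01 dist 7 mm
```

View pics/s12.png

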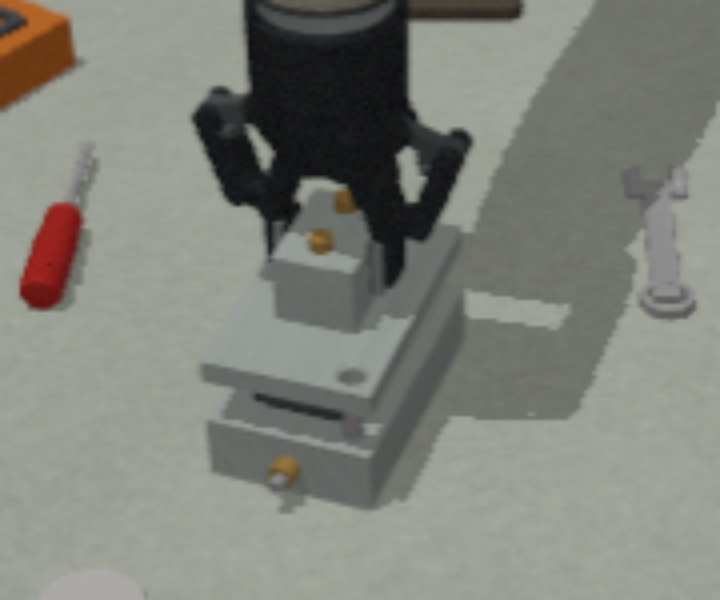

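```bash
python3 -m creep '[0,0.03,0.1,0,0,0.03,0.2,0,0,0.03,0.3,0,0,0.03,0.4,0,0,0.03,0.4,0]'
python3 -m creep '[0,0,0.1,0,0,0,0.2,0,0,0,0.3,0,0,0,0.3,0]'
```

```text
time: 15.13
eef_pos: [0.5091, -0.0153, 0.0803]
tcp_rot: [0.162, 0.987, 0.0, -0.0]
contact_force: [-0.5, -0.1, -5.1]
opening: 0.498
time: 15.47
eef_pos: [0.5092, -0.0148, 0.0727]
tcp_rot: [0.163, 0.987, 0.001, -0.0]
contact_force: [0.3, 1.4, -5.9]
opening: 0.504
```

```bash
python3 -m creep '[0,0,0.1,0,0,0,0.2,0,0,0,0.2,0]'
python3 -m creep '[0,0,0.1,0,0,0,0.1,0,0,0,0.1,0]'
```

```text
time: 15.72
eef_pos: [0.5092, -0.0148, 0.0678]
tcp_rot: [0.162, 0.987, 0.001, -0.0]
contact_force: [0.9, 4.4, -4.5]
opening: 0.503
time: 15.97
eef_pos: [0.5093, -0.0148, 0.0662]
tcp_rot: [0.163, 0.987, 0.001, -0.0]
contact_force: [-3.2, 5.1, 0.4]
opening: 0.503
```

```bash
python3 -m creep '[0,0.04,0,0,0,0.04,0,0,0,0.04,0,0]'
python3 -m creep '[0,0,0.05,0,0,0,0.1,0,0,0,0.1,0,0,0,0.1,0]'
```

```text
time: 16.22
eef_pos: [0.5094, -0.0147, 0.0661]
tcp_rot: [0.162, 0.987, -0.0, -0.001]
contact_force: [-4.6, 1.3, 1.3]
opening: 0.505
time: 16.55
eef_pos: [0.5098, -0.0146, 0.0643]
tcp_rot: [0.162, 0.987, -0.0, -0.001]
contact_force: [-5.3, 3.4, 4.7]
opening: 0.507
```

```bash
python3 -m creep '[0.04,0.03,0,0,0.04,0.03,0,0,0.04,0.03,0,0]'
python3 -m creep '[0,0,0.05,0,0,0,0.1,0,0,0,0.1,0,0,0,0.1,0]'
python3 -m creep '[0,0,0.05,0,0,0,0.1,0,0,0,0.1,0,0,0,0.1,0]'
```

```text
time: 16.8
eef_pos: [0.5098, -0.0144, 0.0644]
tcp_rot: [0.162, 0.987, -0.001, 0.001]
contact_force: [-4.3, -1.4, 6.8]
opening: 0.504
time: 17.13
eef_pos: [0.5098, -0.0144, 0.062]
tcp_rot: [0.162, 0.987, -0.001, 0.001]
contact_force: [-4.9, -1.5, 6.6]
opening: 0.506
time: 17.47
eef_pos: [0.5098, -0.0144, 0.0615]
tcp_rot: [0.162, 0.987, -0.001, -0.0]
contact_force: [-12.5, -1.0, 19.5]
opening: 0.503
```

```bash
python3 -m creep '[0.05,0,0,0,0.05,0,0,0,0.05,0,0,0,0.05,0,0,0]'
python3 - <<'E'
from h import *
im=imaging.read_camera("scene"); cv2.imwrite("pics/s13.png",cv2.resize(im[200:320,250:370,::-1],None,fx=5,fy=5,interpolation=cv2.INTER_CUBIC))
rel(.51,-.0148,.0616,-.326); print(ctrl.get_state()["wrist_torque"])
E
```

```text
time: 17.8
eef_pos: [0.5098, -0.0144, 0.0615]
tcp_rot: [0.162, 0.987, -0.001, 0.002]
contact_force: [-7.2, -0.7, 14.8]
opening: 0.502
t17.85 q6 -1.47 pos [ 0.5098 -0.0144  0.0615] F [-7.3 -2.2 15. ] open 0.505
row: [-0.01 -0.01 -0.  ] turn 0.02 dist 0 mm
[-0.18522526  1.27476626 -0.27695805]
```

View pics/s13.png

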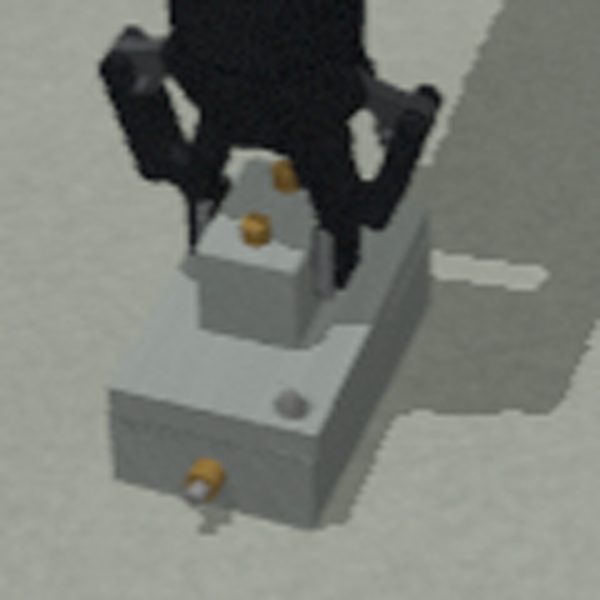

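```bash
python3 -m creep '[0.04,0,0.06,0,0.04,0,0.06,0,0.04,0,0.06,0,0.04,0,0.06,0,0.04,0,0.06,0,0.04,0,0.06,0,0.04,0,0.06,0,0.04,0,0.06,0,0.04,0,0.06,0,0.04,0,0.06,0,0.04,0,0.06,0,0.04,0,0.06,0]'
python3 - <<'E'
from h import *
im=imaging.read_camera("scene"); cv2.imwrite("pics/s14.png",im[:,:,::-1])
cv2.imwrite("pics/s14c.png",cv2.resize(im[200:320,250:370,::-1],None,fx=5,fy=5,interpolation=cv2.INTER_CUBIC))
s=ctrl.get_state(); print(s["wrist_torque"],s["contact_force"],R.from_quat(s["tcp_rot"]).as_matrix()[:,2],s["dq"].round(4))
E
```

```text
time: 18.85
eef_pos: [0.5099, -0.0144, 0.0615]
tcp_rot: [0.162, 0.987, -0.001, 0.002]
contact_force: [-9.3, -3.1, 20.5]
opening: 0.505
[-0.190277    1.5794452  -0.21126125] [-7.73347658 -1.96094074 20.88297179] [ 0.00441544 -0.00320796 -0.99998511] [ 0.0007 -0.0017  0.0016 -0.0003  0.0008  0.0004]
```

View pics/s14.png

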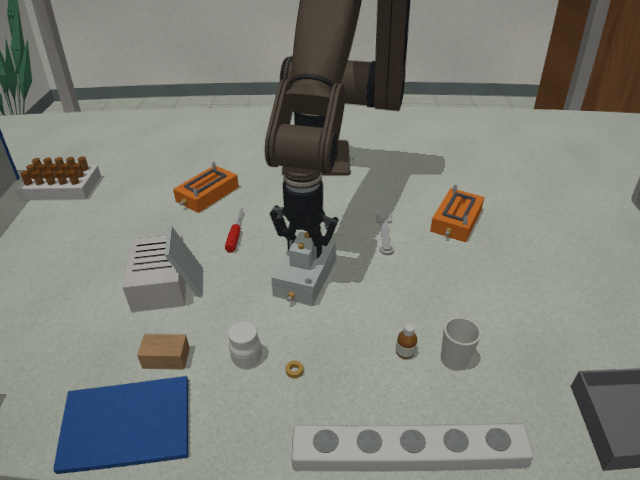

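View pics/s14c.png

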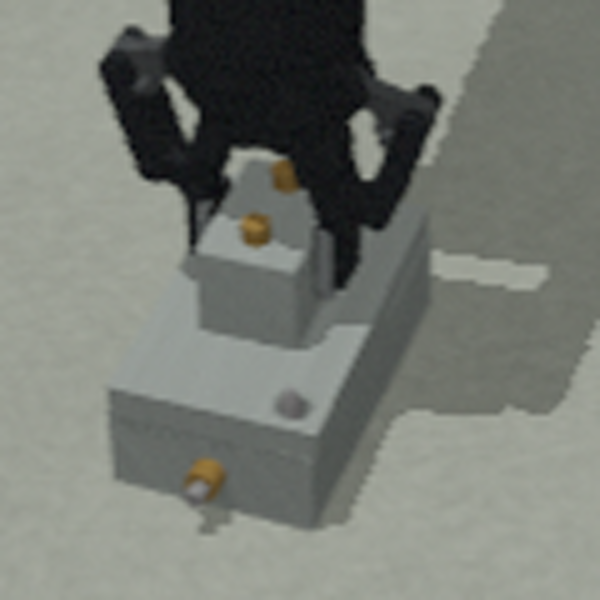

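The seam is closed and the height didn't change with the extra push. The plate is leaning at about (185,262) and the other things are where they were. I'm handing it in.

Run:
```python
from plant import ctrl
print(ctrl.sign_off()); s=ctrl.get_state(); print(s["time"],s["contact_force"])
```

```text
the job is handed in; nothing more can be done
None
the job is handed in; nothing more can be done
```

The job is done and was handed in at about 19 s of the 67 s allowed, with the arm still pressing the two halves together.

- **Plate:** I pulled it out of the slot and stood it on its same short edge in front of the white box. I then tipped it against the box's top edge and let go. It leans at about 20°; I worked that out from where I set the foot and did not measure it. The last picture shows it still leaning.
- **Housing:** I fitted the upper half onto both dowels and pressed it down. The tool stopped at z = 61.5 mm; I estimated 61.6 mm for flush. Raising the push from 15 to about 20 N at the wrist did not move it further. The last picture shows the seam closed at the near end; the gripper hides part of the far end.
- **Bystanders:** In the last scene picture the other things and both orange look-alikes are where they were. I compared them by eye only.

**Readings off ideal:** a side force of about 8 N stayed at the end, and the tool was tilted by about 0.3°. Before the final descent, the camera overlay put the upper half 1–2 mm off the fitted pose. I corrected for that on the way down, partly from the side forces I felt.

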